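# Stroke a row of flip lids shut

### The job

The six orange flip lids on the curved row of tubes in the white rack have been left ajar. Run your fingertips lightly along the row from the green dot to the red dot, closing the lids one after another until every one lies fully shut, then take your hand away. Do not bend any lid back, lift or shove the rack, press hard, or disturb the beaker, culture dish, green cap and marker pen.

Things in the scene. Friction and masses are not known exactly. Their poses are not given: they have to be found in the camera images.
- rack: White tube rack, 96 x 212 mm seen from above, standing loose on the bench on rubber feet (about 2.4 kg, with a steel foot plate); origin at the centre of its underside, z up, y along its length. Top plate 54 mm above the bench. Six clear tubes with orange flip lids stand in it on an arc of radius 150 mm, 30 mm apart along the arc (the arc bulges towards the rack's +x). A green dot on the top plate marks the +y end of the row and a red dot the -y end.
- seat0 (a point): Centre of the top face of lid 0 when fully shut, 68 mm above the rack's underside (fixed in the rack; lid 0 is next to the green dot, lid 5 next to the red dot). Each lid is an orange disc 19 mm across, 4 mm thick, bevelled on top, hinged 10.5 mm from this point on the green-dot side, so that its free edge, with a small tab, points along the row to the red dot.
- seat1 (a point): Centre of the top face of lid 1 when fully shut, 68 mm above the rack's underside (fixed in the rack; lid 0 is next to the green dot, lid 5 next to the red dot). Shut lids are the highest things on the rack. Fingertips drawn along level with the shut tops, or up to 1 mm above, press the lids down from their hinge side; more than about 1.5 mm lower they may catch on the lids and shove the rack.
- seat2 (a point): Centre of the top face of lid 2 when fully shut, 68 mm above the rack's underside (fixed in the rack; lid 0 is next to the green dot, lid 5 next to the red dot).
- seat3 (a point): Centre of the top face of lid 3 when fully shut, 68 mm above the rack's underside (fixed in the rack; lid 0 is next to the green dot, lid 5 next to the red dot).
- seat4 (a point): Centre of the top face of lid 4 when fully shut, 68 mm above the rack's underside (fixed in the rack; lid 0 is next to the green dot, lid 5 next to the red dot).
- seat5 (a point): Centre of the top face of lid 5 when fully shut, 68 mm above the rack's underside (fixed in the rack; lid 0 is next to the green dot, lid 5 next to the red dot).
- lid0 (a joint): Hinge of lid 0: 0 shut, grows as it opens (rad, at most 1.9); starts ajar at 0.2 to 0.45. A stiff little hinge: stays where left, no spring; about 1 N on the free edge shuts it.
- lid1 (a joint): Hinge of lid 1: 0 shut, grows as it opens (rad, at most 1.9); starts ajar at 0.2 to 0.45.
- lid2 (a joint): Hinge of lid 2: 0 shut, grows as it opens (rad, at most 1.9); starts ajar at 0.2 to 0.45.
- lid3 (a joint): Hinge of lid 3: 0 shut, grows as it opens (rad, at most 1.9); starts ajar at 0.2 to 0.45.
- lid4 (a joint): Hinge of lid 4: 0 shut, grows as it opens (rad, at most 1.9); starts ajar at 0.2 to 0.45.
- lid5 (a joint): Hinge of lid 5: 0 shut, grows as it opens (rad, at most 1.9); starts ajar at 0.2 to 0.45.
- beaker: Clear glass beaker, 73 mm across, 90 mm high, loose bystander behind the rack; origin at the centre of its underside.
- marker_red: White marker pen with a red cap, 130 mm long, 13 mm thick, lying loose in front of the rack; bystander.
- dish: Clear round culture dish, 59 mm across, 16 mm high, loose bystander behind the rack; origin at the centre of its underside.
- green_cap: Green screw cap, 34 mm across, 14 mm high, loose bystander behind the rack; origin at the centre of its underside.

How it is judged:
By the outcome, as a careful person would: the job done as asked, in the order asked, and still so for the second after the job is handed in, with the robot touching nothing.
It also fails if it takes over 48 s, if anything falls off the work surface, if the arm or the gripper's body presses on something with over 40 N, if the wrist force passes 120 N, or if a joint passes its speed limit or range.

### The arm

A 6-joint arm with a two-finger parallel gripper is mounted at the origin on a cart in front of the work surface, level with it; the furniture and walls round the work are solid. World frame = base frame: x ahead of the robot, y to its left, z up, the work surface at z = 0. Lengths are in m, angles in rad, forces in N, time in s.
With the tool pointing down it reaches from about 0.275 to 0.725 m from the base axis. Payload 5.6 kg.
Tool frame: the origin (TCP) lies at the very end of the fingers, on their centre line; the grasp point (between the pads) lies 19 mm behind it (r.grip_depth is the distance from the TCP to the grasp point, in m); z points along the fingers, y is the direction in which the jaws open and shut (so a half turn about z gives the same grasp; the last joint's range is limited). The gripper opens to 85 mm and grips with 20 to 120 N. Pads are 22 mm wide; open, the fingers measure 114 mm over their backs; the gripper's body (76 mm by 85 mm) begins 54 mm behind the grasp point. The pads swing forward as they close: fully open they stand 13 mm farther back than shut.
Start: joints at [1.616, 0.255, 0.108, 0, -1.424, -0.285], TCP at [0.131, 0.534, 0.231] pointing down, gripper open.
Joint ranges: [-2.95, 2.95], [-1.21, 1.97], [-1.09, 1.5], [-2.87, 1.71], [-2.94, -0.07], [-3.05, 3.05]. Speed limits (rad/s): [2.57, 2.57, 3.14, 3.14, 3.14, 3.14].

### API

Orientations are given as a unit quaternion [w, x, y, z].
In Python, from station import r gives the robot as it stands. The module is installed in compiled form; this text tells all that it offers. Calls block until the motion is done:
- r.move_ptp(position, orientation): joint-space move of the TCP to a pose.
- r.move_straight(position, rate=0.15, frame=None): straight line of the TCP; frame=None keeps the orientation; rate is the mean speed in m/s.
- r.set_joints(angles): joint-space move.
- r.release() and r.close_gripper(): open the fingers fully, or close them until they stop; the grip force is fixed at half the most.
- r.hold(seconds).
- r.solve_ik(position, orientation): joint angles nearest the present ones, or None.
- r.snapshot(name): name is "scene" or "top" or "wrist"; returns a dict with "img" (384x512x3 uint8, red, green, blue), "intrinsics" (3x3 intrinsics, pixels), "R" (3x3) and "t" (3): a world point X has camera coordinates R X + t; the wrist camera has in their place "mount" (4x4, takes a point from camera to tool coordinates, whose origin is the TCP and whose axes are the flange's). Camera axes: x right, y down, z forward; pixel columns grow to the right and rows downward; lengths in m; the calibration is good to about 2 mm. A picture is of the moment at which its call begins: read the wrist's pose just before it. There is no depth.
A pose or a line that the arm cannot do raises r.Unreachable and nothing moves.
- r.hand_in(): hands the job in, once; it reports no verdict.
Readings, each from a call of its own:
- r.read_time_s(): time.
- r.read_joint_positions(): joint angles.
- r.read_dq(): joint speeds.
- r.read_tau(): joint torques, N m.
- r.read_tcp_pos(): TCP position.
- r.read_orientation(): TCP orientation.
- r.read_contact_force(): force on the tool from outside, world axes, zero at the start.
- r.read_moment(): the same for the moment, N m.
- r.read_finger_gap(): opening from 0.0 (shut) to 1.0 (fully open).
Only numpy, scipy, OpenCV 4.12 (cv2) and the standard library are available. Lean on these libraries where they do the work, as an engineer would, in place of code of your own. Each camera call takes 0.05 s, during which the arm holds its last target.

## Working session

There is one attempt and no reset: what is moved stays moved. The work goes in short steps, each a Python script; the robot and the scene stay as the last script left them, time stands still between calls to the robot, and variables do not carry over. Pictures are saved under pics/ and viewed, and the job is handed in when it is done.

```bash
mkdir -p pics
python3 - <<'E'
from station import r
import cv2,pickle
print(r.read_time_s(),r.read_tcp_pos(),r.read_orientation(),r.read_finger_gap(),r.read_contact_force())
d={}
for n in ["scene","top","wrist"]:
    s=r.snapshot(n); d[n]=s; cv2.imwrite(f"pics/{n}0.png",s["img"][:,:,::-1])
    print(n,{k:v for k,v in s.items() if k!="img"})
pickle.dump(d,open("s0.pkl","wb"))
E
```

```text
0.0 [0.13046099 0.53378516 0.23039508] [ 9.53935772e-04  9.92815082e-01 -1.19654915e-01 -6.34114048e-05] 1.0013614585729933 [-0.1896444   0.4041212   0.18375876]
scene {'intrinsics': array([[438.04927368,   0.        , 257.35077082],
       [  0.        , 438.04927368, 191.41525517],
       [  0.        ,   0.        ,   1.        ]]), 'R': array([[ 0.90237179, -0.43042328, -0.02146981],
       [-0.29912877, -0.58969624, -0.75018686],
       [ 0.31023723,  0.68336969, -0.66087724]]), 't': array([-0.44777837,  0.26206559,  0.6941333 ])}
top {'intrinsics': array([[479.53265038,   0.        , 254.53246502],
       [  0.        , 479.53265038, 190.23173059],
       [  0.        ,   0.        ,   1.        ]]), 'R': array([[ 0.01735907, -0.99984568, -0.00269969],
       [-0.99357496, -0.01694805, -0.11189976],
       [ 0.11183674,  0.00462482, -0.99371583]]), 't': array([0.08129303, 0.58236773, 0.96905303])}
wrist {'intrinsics': array([[304.16072426,   0.        , 258.33187463],
       [  0.        , 304.16072426, 196.10074023],
       [  0.        ,   0.        ,   1.        ]]), 'mount': array([[-7.25972715e-04, -9.45244700e-01, -3.26361656e-01,
         8.36261875e-02],
       [ 9.99999633e-01, -8.34811731e-04,  1.93432391e-04,
        -5.97858998e-04],
       [-4.55291481e-04, -3.26361395e-01,  9.45244959e-01,
        -1.42006733e-01],
       [ 0.00000000e+00,  0.00000000e+00,  0.00000000e+00,
         1.00000000e+00]])}
```

View pics/scene0.png

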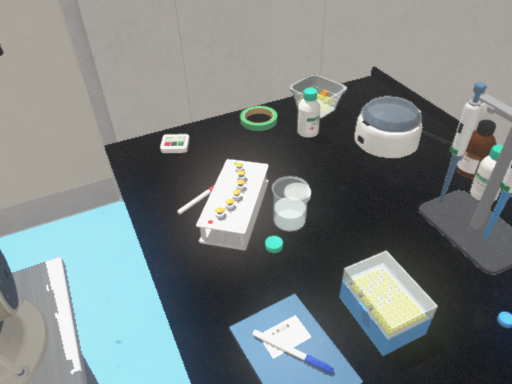

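View pics/top0.png

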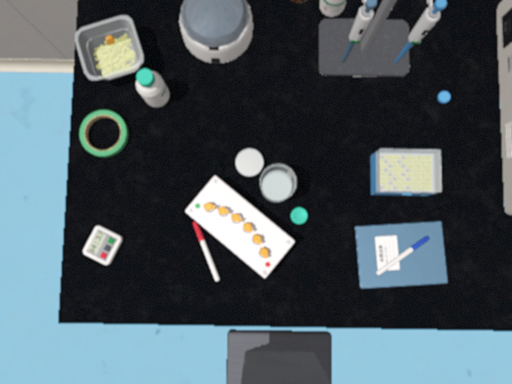

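View pics/wrist0.png

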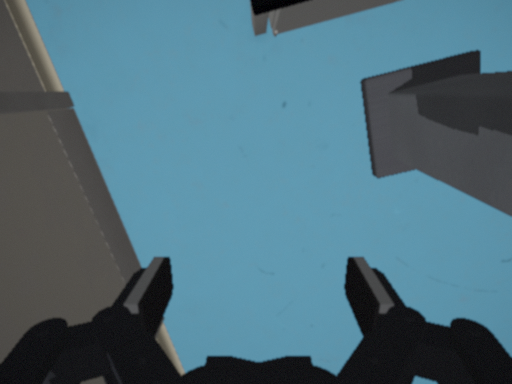

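The top view shows the rack with the green dot near (198,205) and the red dot near (267,264). The pen is left of the rack, with the dish, beaker and cap behind it. I'll enlarge the rack next.

Run:
```python
import pickle,cv2
d=pickle.load(open("s0.pkl","rb"))
t=d["top"]["img"][165:290,175:315,::-1]; cv2.imwrite("pics/topc.png",cv2.resize(t,None,fx=4.8,fy=4.8,interpolation=cv2.INTER_CUBIC)[:600])
t=d["scene"]["img"][150:255,190:320,::-1]; cv2.imwrite("pics/scc.png",cv2.resize(t,None,fx=5,fy=5,interpolation=cv2.INTER_CUBIC))
```

```text
(no output)
```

View pics/topc.png

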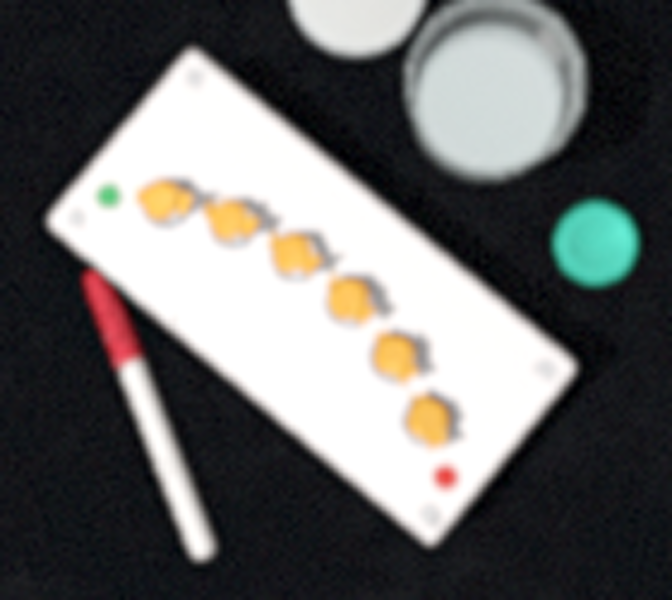

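View pics/scc.png

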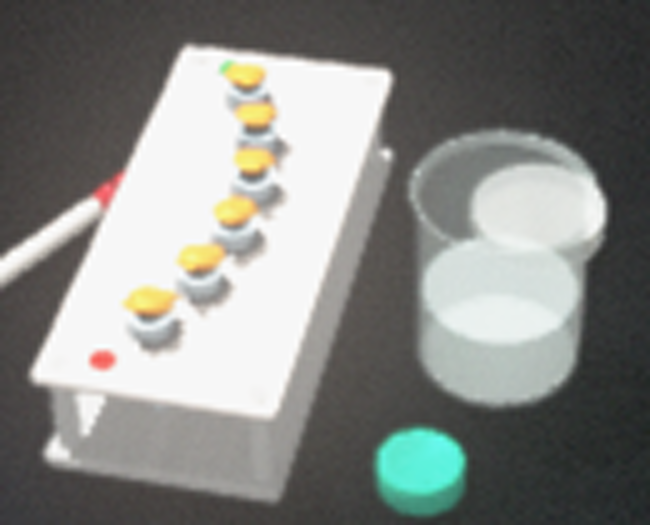

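```bash
cat > h.py <<'E'
import numpy as np,pickle,cv2
def bp(s,uv,z):
    K=s["intrinsics"];R=s["R"];t=s["t"]
    dc=np.linalg.solve(K,np.array([uv[0],uv[1],1.])); c=-R.T@t; dw=R.T@dc
    return c+dw*(z-c[2])/dw[2]
def pj(s,X):
    p=s["R"]@np.asarray(X)+s["t"]; p=s["intrinsics"]@p; return p[:2]/p[2]
E
python3 - <<'E'
from h import *
d=pickle.load(open("s0.pkl","rb"));T=d["top"];S=d["scene"]
f=lambda u,v:(175+u/4.8,165+v/4.8); g=lambda u,v:(190+u/5,150+v/5)
C=[bp(T,f(*p),.054) for p in[(192,46),(46,222),(432,548),(579,367)]]
print("top",np.round(C,4)); 
for i in range(4): print(np.linalg.norm(C[i]-C[(i+1)%4]))
C2=[bp(S,g(*p),.054) for p in[(391,72),(184,46),(35,378),(275,413)]]
print("scene",np.round(C2,4))
for i in range(4): print(np.linalg.norm(C2[i]-C2[(i+1)%4]))
for n,a,b in[("green",(109,196),(226,67)),("red",(446,477),(102,360))]:
    print(n,bp(T,f(*a),.054),bp(S,g(*b),.054))
for c in (C,C2):
    c=np.array(c);m=c.mean(0);y=(c[0]+c[1]-c[2]-c[3]);print(m,np.arctan2(y[1],y[0]), np.arctan2(*( (c[0]+c[3]-c[1]-c[2])[1::-1])))
for p in [(165,200),(233,221),(296,254),(351,299),(396,356),(430,420)]: print("lid",bp(T,f(*p),.070))
E
```

```text
top [[0.6094 0.1729 0.054 ]
 [0.533  0.2328 0.054 ]
 [0.3996 0.0671 0.054 ]
 [0.4758 0.0064 0.054 ]]
0.0970991007651811
0.21270355189584786
0.09740773211993371
0.2134952350360297
scene [[0.6048 0.1695 0.054 ]
 [0.5308 0.2286 0.054 ]
 [0.4014 0.0628 0.054 ]
 [0.4749 0.0057 0.054 ]]
0.09461183356771798
0.21032711660679923
0.09312272261779117
0.20904368035364695
green [0.54453041 0.20643425 0.054     ] [0.54152759 0.20590819 0.054     ]
red [0.42903894 0.06170784 0.054     ] [0.42743594 0.06034673 0.054     ]
[0.50447262 0.11981301 0.054     ] 0.8937297285734367 -0.6690621065002437
[0.50298161 0.11665582 0.054     ] 0.9041628220071959 -0.6670697685942422
lid [0.54201468 0.18103302 0.07      ]
lid [0.53372503 0.1524273  0.07      ]
lid [0.52042102 0.12585973 0.07      ]
lid [0.50212931 0.10261201 0.07      ]
lid [0.47890041 0.08352996 0.07      ]
lid [0.45285513 0.06905452 0.07      ]
```

```bash
cat >> h.py <<'E'
from scipy.spatial.transform import Rotation as Ro
def q(psi): return [0.,np.cos(psi/2),np.sin(psi/2),0.]
def wcam(s,pos,quat):
    T=np.eye(4);T[:3,:3]=Ro.from_quat([*quat[1:],quat[0]]).as_matrix();T[:3,3]=pos
    W=np.linalg.inv(T@s["mount"]); return dict(intrinsics=s["intrinsics"],R=W[:3,:3],t=W[:3,3],img=s["img"])
E
python3 - <<'E'
from h import *
from station import r
psi=-.67; r.close_gripper(); print(r.read_time_s(),r.read_finger_gap())
r.move_ptp([.505,.12,.21],q(psi)); r.hold(.3)
p,o=r.read_tcp_pos(),r.read_orientation(); s=r.snapshot("wrist"); w=wcam(s,p,o)
print(r.read_time_s(),p,o,r.read_contact_force()); pickle.dump(w,open("w1.pkl","wb"))
cv2.imwrite("pics/w1.png",cv2.resize(s["img"][:,:,::-1],None,fx=1.5,fy=1.5,interpolation=cv2.INTER_CUBIC))
E
```

```text
0.9167 -0.00154458731985873
3.2833 [0.50491964 0.12040077 0.20998661] [ 7.63616521e-06  9.44529541e-01 -3.28426469e-01 -1.67875929e-05] [-0.40964455 -0.92060683 -0.3345463 ]
```

View pics/w1.png

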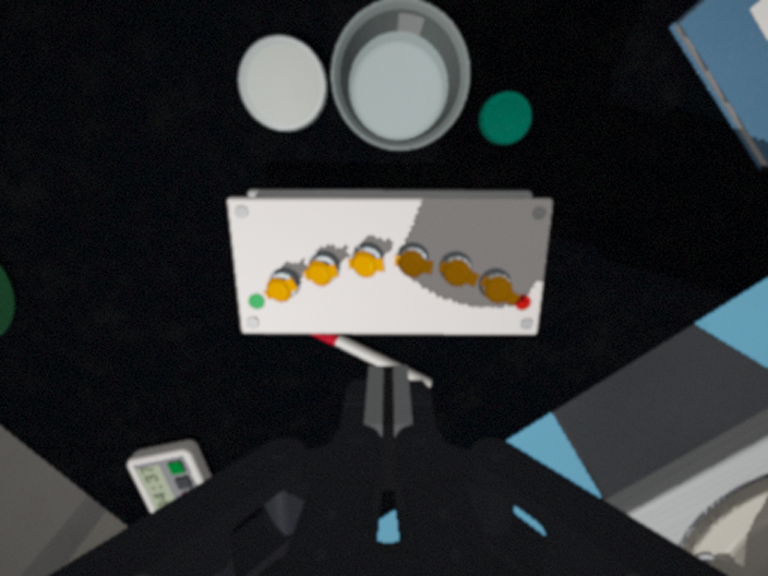

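The wrist view shows the whole row. The plate corners are at about (227,198), (553,199), (538,334) and (242,334), with green at (257,301) and red at (522,302).

Run:
```python
from h import *
from scipy.optimize import least_squares
d=pickle.load(open("s0.pkl","rb"));T=d["top"];S=d["scene"];w=pickle.load(open("w1.pkl","rb"))
f=lambda u,v:(175+u/4.8,165+v/4.8); g=lambda u,v:(190+u/5,150+v/5); h=lambda u,v:(u/1.5-.17,v/1.5-.17)
# order: (+x,+y),(-x,+y),(-x,-y),(+x,-y), green, red
obs={"T":(T,[f(*p) for p in[(192,46),(46,222),(432,548),(579,367),(109,196),(446,477)]]),
"S":(S,[g(*p) for p in[(391,72),(184,46),(35,378),(275,413),(226,67),(102,360)]]),
"W":(w,[h(*p) for p in[(227,198),(242,334),(538,334),(553,199),(257,301),(522,302)]])}
box=np.array([(.048,.106),(-.048,.106),(-.048,-.106),(.048,-.106)])
def fit(keys):
    def res(v):
        x,y,a,cx,dy=v;c,s=np.cos(a),np.sin(a);o=[]
        for k in keys:
            cam,px=obs[k]
            for L,p in zip(list(box)+[(cx,dy),(cx,-dy)],px):
                X=[x+c*L[0]-s*L[1],y+s*L[0]+c*L[1],.054]; o+=list((pj(cam,X)-p)*(.5 if k=="x" else 1))
        return o
    r_=least_squares(res,[.504,.119,-.674,0,.09]);return r_.x,np.abs(r_.fun).max()
for k in ("T","S","W","TSW","TW"): print(k,*fit(k))
v=fit("TSW")[0]; a=v[2]
# lid centres in wrist -> rack frame
for cam,fn,ps in[(w,h,[(282,287),(322,270),(366,261),(412,261),(457,268),(498,288)]),(T,f,[(165,200),(233,221),(296,254),(351,299),(396,356),(430,420)])]:
  V=v if cam is w else v
  for i,p in enumerate(ps):
    X=bp(cam,fn(*p),.069)[:2]-V[:2]; c,s=np.cos(a),np.sin(a); L=np.array([c*X[0]+s*X[1],-s*X[0]+c*X[1]])
    ph=.5-.2*i; print(i,np.round(L*1e3,1),"exp y",round(150*np.sin(ph),1),"x0:",round(L[0]*1e3-150*np.cos(ph),1))
```

```text
T [ 0.5044626   0.11983209 -0.6752391  -0.02269673  0.09257724] 0.6027532914101528
S [ 0.50335414  0.11738411 -0.66591794 -0.02442025  0.09223509] 0.7820619893355456
W [ 0.50274275  0.12057409 -0.67199958 -0.02280042  0.09204594] 1.129920167148839
TSW [ 0.50323307  0.12010864 -0.67142146 -0.02303547  0.09217054] 1.5732894996370987
TW [ 0.5030966   0.12041556 -0.67260361 -0.02274247  0.09211973] 1.322015834928635
0 [-8.1 70.5] exp y 71.9 x0: -139.7
1 [ 3.5 43.9] exp y 44.3 x0: -139.8
2 [ 9.5 15.5] exp y 15.0 x0: -139.7
3 [  9.6 -14. ] exp y -15.0 x0: -139.7
4 [  4.9 -43. ] exp y -44.3 x0: -138.4
5 [ -8.6 -70.5] exp y -71.9 x0: -140.2
0 [-7.5 72. ] exp y 71.9 x0: -139.2
1 [ 3.8 44.4] exp y 44.3 x0: -139.5
2 [ 9.9 15.3] exp y 15.0 x0: -139.4
3 [ 10.  -14.4] exp y -15.0 x0: -139.2
4 [  3.7 -43.8] exp y -44.3 x0: -139.6
5 [ -7.7 -71.3] exp y -71.9 x0: -139.3
```

```bash
cat >> h.py <<'E'
RX,RY,RA,X0=.5032,.1201,-.6720,-.1395
def pose(ph,z):
    L=np.array([X0+.15*np.cos(ph),.15*np.sin(ph)]);c,s=np.cos(RA),np.sin(RA)
    return [RX+c*L[0]-s*L[1],RY+s*L[0]+c*L[1],z],q(RA+ph)
E
python3 - <<'E'
from h import *
from station import r
for ph in np.linspace(.72,-.73,15):
    p,o=pose(ph,.0684); assert r.solve_ik(p,o) is not None
p,o=pose(.72,.11); r.move_ptp(p,o); r.hold(.2); f0=r.read_contact_force()
p,o=pose(.72,.0684); r.move_straight(p,rate=.05,frame=o); r.hold(.2)
print(r.read_time_s(),r.read_tcp_pos(),p,f0,r.read_contact_force()-f0)
f0=r.read_contact_force()
for ph in (.64,.58,.54,.5,.46,.42):
    p,o=pose(ph,.0684); r.move_straight(p,rate=.03,frame=o)
    F=r.read_contact_force()-f0; print(round(ph,2),np.round(F,2),np.round(r.read_tcp_pos(),4),r.read_time_s())
    if np.linalg.norm(F)>8: print("STOP");break
p,o=r.read_tcp_pos(),r.read_orientation(); s=r.snapshot("wrist")
cv2.imwrite("pics/w2.png",cv2.resize(s["img"][:,:,::-1],None,fx=1.5,fy=1.5,interpolation=cv2.INTER_CUBIC))
s=r.snapshot("scene")
cv2.imwrite("pics/s2.png",cv2.resize(s["img"][130:255,170:320,::-1],None,fx=5,fy=4.8,interpolation=cv2.INTER_CUBIC))
E
```

```text
5.3 [0.54404307 0.21425977 0.06874047] [np.float64(0.5438575844457253), np.float64(0.21414329355404488), 0.0684] [ 0.38154575 -0.25262867 -0.09032781] [ 0.02108869 -0.21341559 -0.14042159]
0.64 [-0.65  0.03  0.3 ] [0.544  0.202  0.0684] 5.85
0.58 [-0.67 -0.68  1.68] [0.5435 0.1928 0.0686] 6.3
0.54 [-0.01 -0.1   1.95] [0.5426 0.1868 0.0684] 6.65
0.5 [-0.28  0.24 -0.05] [0.5416 0.1809 0.0683] 7.0
0.46 [0.08 0.22 0.45] [0.5406 0.1752 0.0683] 7.35
0.42 [-0.06  0.59 -0.4 ] [0.5392 0.1694 0.0684] 7.7
```

View pics/w2.png

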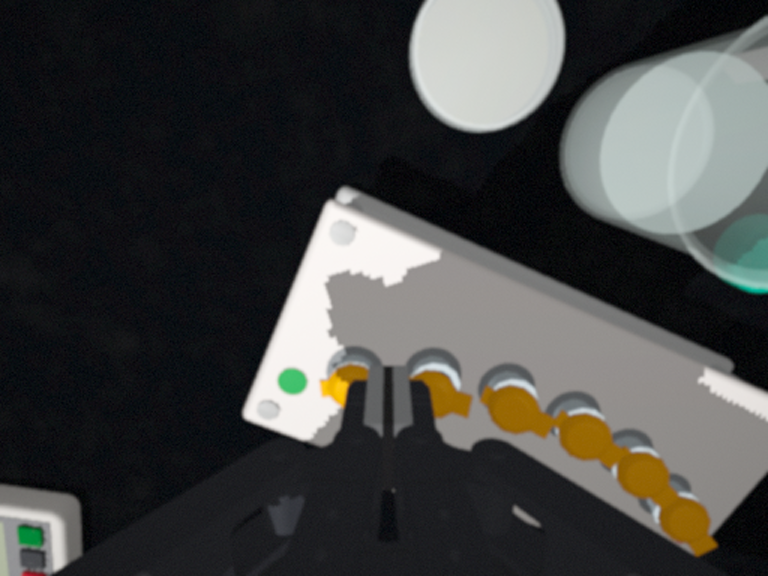

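View pics/s2.png

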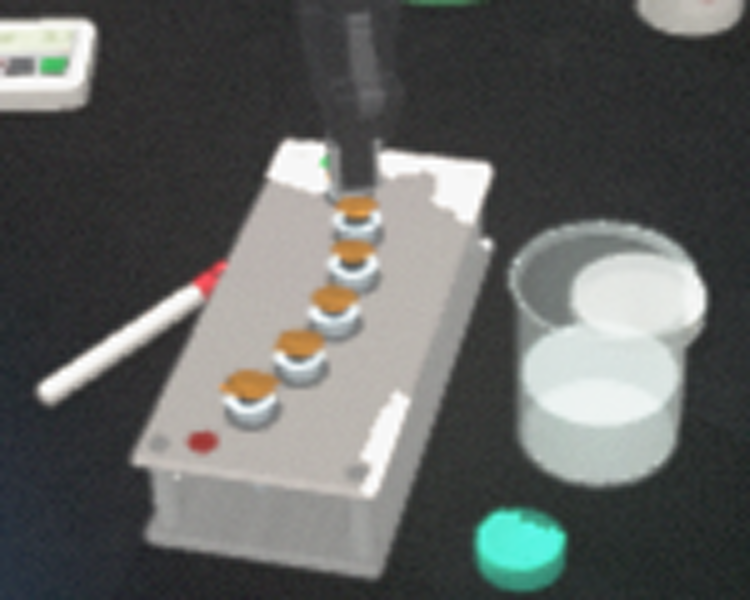

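Lid 0 went down with about 2 N, and the rack looks unmoved. I'll carry on along the row at exactly the shut-top level.

Run:
```python
from h import *
from station import r
p,o=pose(.40,.0680); r.move_straight(p,rate=.03,frame=o); m=0;ok=True
f0=np.array([0,0,0.])
for ph in np.arange(.36,-.74,-.04):
    p,o=pose(ph,.0680); r.move_straight(p,rate=.03,frame=o)
    F=r.read_contact_force()-f0; n=np.linalg.norm(F); m=max(m,n); print(round(ph,2),np.round(F,1),round(r.read_tcp_pos()[2],4))
    if n>9: print("STOP");ok=False;break
print(m,r.read_time_s())
if ok:
    p,o=pose(-.74,.13); r.move_straight(p,rate=.1,frame=o)
    p,_=pose(0,.21);p[0]-=.02; r.move_ptp(p,q(-.67)); r.hold(.2)
    pp,oo=r.read_tcp_pos(),r.read_orientation(); s=r.snapshot("wrist"); pickle.dump(wcam(s,pp,oo),open("w3.pkl","wb"))
    cv2.imwrite("pics/w3.png",cv2.resize(s["img"][100:260,120:400,::-1],None,fx=2.8,fy=2.8,interpolation=cv2.INTER_CUBIC))
    s=r.snapshot("scene"); pickle.dump(s,open("s3.pkl","wb"))
    cv2.imwrite("pics/s3.png",cv2.resize(s["img"][130:255,170:320,::-1],None,fx=5,fy=4.8,interpolation=cv2.INTER_CUBIC))
    print(r.read_time_s())
```

```text
0.36 [-0.1 -0.7  1.7] 0.0682
0.32 [-0.7 -0.9  2. ] 0.0681
0.28 [0.1 0.2 2. ] 0.0681
0.24 [ 0.3 -0.9  2.2] 0.068
0.2 [-0.1  1.1  0.4] 0.0678
0.16 [-0.5 -0.9  1.9] 0.0681
0.12 [-0.2 -1.3  2.7] 0.068
0.08 [0.2 0.3 2.1] 0.068
0.04 [ 0.7 -0.3  1.7] 0.068
0.0 [0.3 0.5 0.1] 0.0678
-0.04 [-0.2 -0.1  2.6] 0.0681
-0.08 [-0.6 -0.3  1.7] 0.068
-0.12 [-1.  -0.3  2. ] 0.0681
-0.16 [-0.5 -0.1  1.9] 0.068
-0.2 [ 0.   0.7 -0.3] 0.0678
-0.24 [-0.8  0.6  1.8] 0.068
-0.28 [-0.7 -0.1  3.5] 0.068
-0.32 [-0.3 -0.2  2.9] 0.068
-0.36 [ 0.4 -0.2  2.5] 0.068
-0.4 [ 0.6 -0.5 -0.7] 0.0678
-0.44 [-0.9  0.1  3.5] 0.0681
-0.48 [-0.8  0.4  2.8] 0.068
-0.52 [-0.8 -0.2  3.3] 0.068
-0.56 [-0.3 -0.3  2.6] 0.068
-0.6 [ 0.3  0.4 -0.2] 0.0677
-0.64 [ 0.3 -0.8 -0.3] 0.068
-0.68 [ 0.1 -0.5 -0.1] 0.0681
-0.72 [ 0.4 -0.4  0.4] 0.0681
3.603168325589491 17.85
19.6417
```

```bash
ls pics
```

```text
s2.png
s3.png
scc.png
scene0.png
top0.png
topc.png
w1.png
w2.png
w3.png
wrist0.png
```

View pics/w3.png

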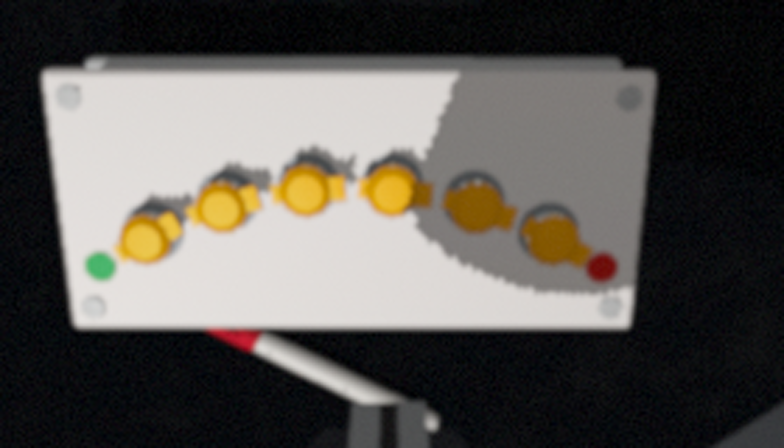

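View pics/s3.png

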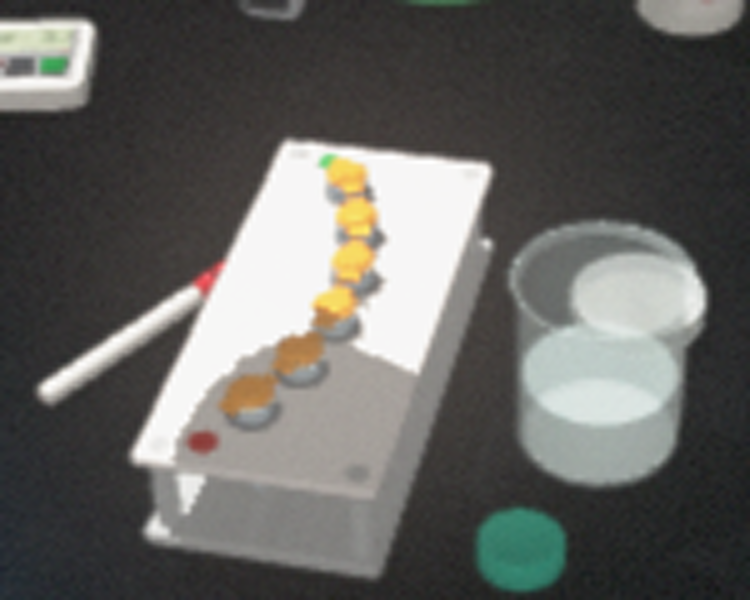

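All six lids look shut, and the bystanders haven't moved. Lid 0 was swept 0.4 mm higher than the rest. The arm gives about 0.1 mm per N, so a second light pass in the same direction is safe, and it will take out any leftover gap.

Run:
```python
from h import *
from station import r
p,o=pose(.72,.11); r.move_ptp(p,o)
p,o=pose(.72,.0685); r.move_straight(p,rate=.05,frame=o)
p,o=pose(.66,.0678); r.move_straight(p,rate=.04,frame=o)
for ph in np.arange(.6,-.72,-.06):
    p,o=pose(ph,.0678); r.move_straight(p,rate=.035,frame=o)
    F=r.read_contact_force(); print(round(ph,2),np.round(F,1),round(r.read_tcp_pos()[2],4))
    if np.linalg.norm(F)>9: print("STOP");break
p=r.read_tcp_pos();p[2]=.13; r.move_straight(list(p),rate=.1); print(r.read_time_s())
p,_=pose(0,.21);p[0]-=.02; r.move_ptp(p,q(-.67)); r.hold(.2)
s=r.snapshot("wrist")
cv2.imwrite("pics/w4.png",cv2.resize(s["img"][100:260,120:400,::-1],None,fx=2.8,fy=2.8,interpolation=cv2.INTER_CUBIC))
s=r.snapshot("scene"); cv2.imwrite("pics/s4.png",cv2.resize(s["img"][130:255,170:320,::-1],None,fx=5,fy=4.8,interpolation=cv2.INTER_CUBIC))
d=pickle.load(open("s3.pkl","rb"))["img"]; a=cv2.absdiff(d,s["img"]).max(2); print("changed px in rack area",(a[140:255,175:320]>40).sum(),r.read_time_s())
```

```text
0.6 [-0.6  1.6 -0.2] 0.0679
0.54 [ 0.7 -1.2  2. ] 0.0681
0.48 [ 0.6 -1.6  2.9] 0.0681
0.42 [-0.2  0.6 -0. ] 0.0673
0.36 [ 0.7 -0.6  3. ] 0.068
0.3 [0.6 0.  3.8] 0.068
0.24 [-0.2  0.5  2.7] 0.0679
0.18 [-1.3 -0.4  5. ] 0.0678
0.12 [-1.2  0.   4. ] 0.068
0.06 [0.6 1.7 4.9] 0.068
0.0 [-0.   0.1 -0.2] 0.067
-0.06 [-0.6 -0.2  2.9] 0.068
-0.12 [0.2 0.5 4.7] 0.068
-0.18 [-0.  -1.7  0.9] 0.0672
-0.24 [0.2 0.1 4.6] 0.0679
-0.3 [-0.1  1.4  4.7] 0.068
-0.36 [0.9 1.6 5.1] 0.0679
-0.42 [-3.3  0.3  5.7] 0.0676
-0.48 [-1.2  0.5  5.6] 0.0679
-0.54 [0.7 0.7 5.4] 0.068
-0.6 [-0.1  0.1 -0.1] 0.067
-0.66 [ 0.3 -0.6  1.1] 0.0677
31.4083
changed px in rack area 1 32.3583
```

View pics/w4.png

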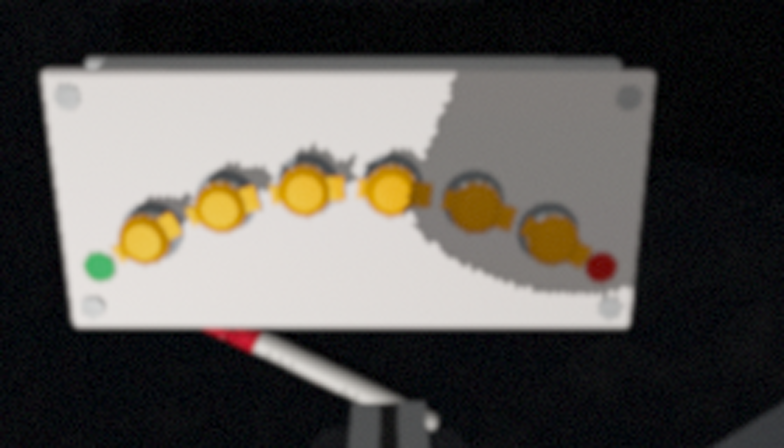

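View pics/s4.png

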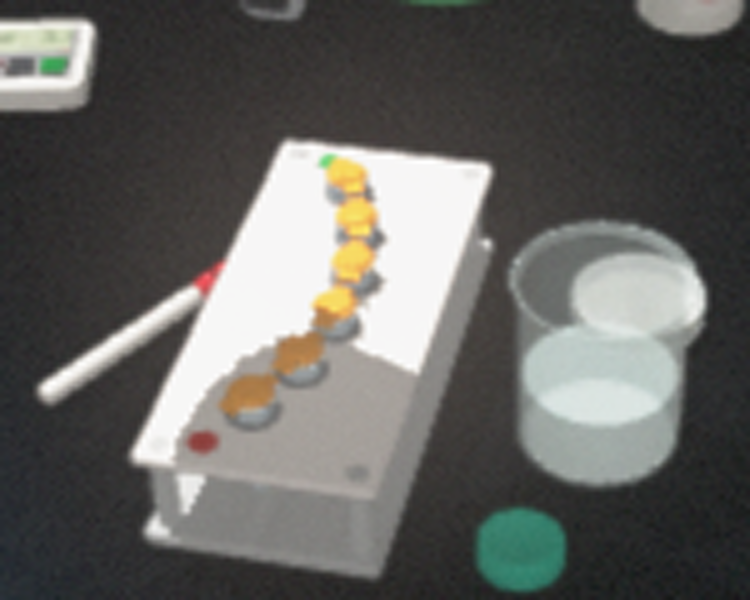

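The second pass bottomed out on rigid shut lids at z of about 0.068. All six lie flat and nothing has shifted, so I'm handing in with the hand clear at z = 0.21.

```bash
python3 -c "
from station import r
print(r.read_contact_force(),r.read_tcp_pos()); r.hand_in()"
```

```text
[-0.02703284 -0.06698669  0.63881238] [0.49086174 0.11310268 0.20958393]
the job is handed in; nothing more can be done
```

All six lids look fully shut, closed in order from the green dot to the red dot with the gripper closed. I handed the job in at about 32 s of the 48 s allowed, with the hand clear at about 21 cm above the bench.

- **First pass:** I ran the fingertips along the arc at 68.4 mm over lid 0 and 68.0 mm over lids 1 to 5. Force readings stayed under 4 N.
- **Second pass:** Lid 0 had been swept 0.4 mm higher than the others, so I went over the whole row again in the same direction, set at 67.8 mm. The fingertips rode at about 68.0 mm on the lid tops, where shut lids should be. Readings there peaked at about 6.6 N.
- **Last checks:** The final pictures show all six lids flat. The rack, pen, beaker, dish and cap show no visible movement from before the sweeps. The image comparison I ran only covered the second pass, and it found one changed pixel.
- **Limits of the checks:** I read force only at the end of each short step, so a brief higher peak could have gone unseen. Lid angles were judged by eye and by the contact height, because there is no direct reading. The camera estimates of the rack's position differed by about 2 to 3 mm; I used a combined fit.

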